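# Index the flask turntable by one hole

## Task

Bring the open flask under the dropping funnel: press the yellow plunger button in with a fingertip (press it gently, do not pinch it), turn the table to the next hole, whichever way carries the unstoppered flask to the funnel, and let the plunger spring fully back out so that the table is locked there. Do not touch or lift any flask, and leave the other glassware on the bench where it stands.

Things in the scene. Friction and masses are not known exactly. Their poses are not given: they have to be found in the camera images.
- turntable (a joint): Angle of the rotating dark blue-grey disc about its vertical axis, rad, 0 at the start, positive counter-clockwise seen from above. Six index holes 60 degrees (1.0472 rad) apart in the fixed steel ring round the disc; the plunger locks the disc (play about 0.011 rad) at each hole. The disc turns freely with light friction (about 0.1 N m) while the plunger is pressed in, and stays where it is left.
- plunger (a joint): Depth pressed, m: 0 out (up), 0.016 bottomed. Spring: 5 N at first, 10 N at 0.012. At 0 its stepped shoulder sits in an index hole; from 0.009 on the shoulder is below the ring and the disc can turn (0.012 is a good depth to hold). Let go between holes it stays at about 0.008, and springs out when the disc is turned on to a hole; the tapered shoulder finds a hole up to 3 mm off.
- button_top (a point): Centre of the flat top of the yellow mushroom-shaped plunger button: 36 mm diameter, 12 mm thick, top 100 mm above the bench when out. The plunger is guided vertically in the end of a dark steel index arm that is bolted on the disc, so the button travels with the disc on a circle of 145 mm radius about the table's axis. At the start it is on the robot's side of the table. Pressed from above, the button and with it the disc are carried along by friction under the fingertip.
- button: The same yellow button; origin at the centre of its underside, 12 mm below its top, z up.
- table_centre (a point): Point on the vertical turning axis of the disc, at the disc's top face, 46 mm above the bench. The disc is 228 mm in diameter, the fixed index ring 342 mm, the grey foot 352 mm.
- funnel_tip (a point): Lower tip of the glass dropping funnel (red tap, 54 mm bulb), fixed to a rod on the grey foot at the far side of the table, 158 mm above the bench, 75 mm from the table's axis, opposite the button as the task starts. The funnel and its blue clamp reach up to 352 mm, the rod to 420 mm.
- flask_open: The open 50 ml conical glass flask without a stopper, 51 mm base diameter, 88 mm high, mouth 26 mm outside; origin at the centre of its underside, z up. It stands loose in a white plastic seat ring (4 mm high) on the disc, 75 mm from the axis, in the place next to the funnel on the left or on the right of it.
- flask_a: 50 ml conical flask with a dark red stopper, 51 mm base diameter, 104 mm high; origin at the centre of its underside. Loose in the seat that is under the funnel at the start.
- flask_b: Same kind of stoppered flask, in the place next to the funnel on the side where the open flask is not.
- flask_c: Same kind of stoppered flask, in the seat two places from the funnel on the left as seen from the robot, next to the index arm. The fifth seat is empty.
- big_flask: Bystander: stoppered conical flask, 82 mm base diameter, 166 mm high, loose on the bench beside the table; origin under its centre.
- beaker: Bystander: clear beaker, 68 mm diameter, 70 mm high, loose on the bench; origin under its centre.
- cylinder_100: Bystander: measuring cylinder on a white foot, 66 mm foot diameter, 174 mm high, loose on the bench; origin under its centre.
- petri_dish: Bystander: covered petri dish, 94 mm diameter, 17 mm high, loose on the bench; origin under its centre.
- wash_bottle: Bystander: white plastic bottle with red cap, 64 mm diameter, 130 mm high, loose on the bench; origin under its centre.
There are look-alikes about, which are no part of the job. What is shaped like the flask_a but blue is not meant.

How it is judged:
By the outcome, as a careful person would: the job done as asked, in the order asked, and still so for the second after the job is handed in, with the robot touching nothing.
It also fails if it takes over 45 s, if anything falls off the work surface, if the arm or the gripper's body presses on something with over 40 N, if the wrist force passes 120 N, or if a joint passes its speed limit or range.

## Robot

A 7-joint arm with a two-finger parallel gripper is mounted at the origin on the work surface. World frame = base frame: x ahead of the robot, y to its left, z up, the work surface at z = 0. Lengths are in m, angles in rad, forces in N, time in s.
With the tool pointing down it reaches from about 0.4 to 0.875 m from the base axis. Payload 19.3 kg.
Tool frame: the origin (TCP) lies at the very end of the fingers, on their centre line; the grasp point (between the pads) lies 19 mm behind it; z points along the fingers, y is the line along which they close (so a half turn about z gives the same grasp; the last joint's range is limited). The gripper opens to 85 mm and grips with 20 to 120 N. Pads are 22 mm wide; open, the fingers measure 114 mm over their backs; the gripper's body (76 mm by 85 mm) begins 54 mm behind the grasp point. The pads swing forward as they close: fully open they stand 13 mm farther back than shut.
Start: joints at [-1.213, 0.521, -0.036, 1.599, 0.021, 1.021, -0.113], TCP at [0.259, 0.569, 0.231] pointing down, gripper open.
Joint ranges: [-2.91, 2.91], [-0.3, 2.13], [-1.5, 1.42], [0.17, 2.43], [-1.26, 4.41], [0.16, 1.93], [-2.52, 2.52]. Speed limits (rad/s): [1.89, 1.89, 2.39, 2.39, 3.01, 3.01, 3.01].

## Interface

Orientations are given as [roll, pitch, yaw] about the fixed x, y, z axes, in that order (R = Rz(yaw) Ry(pitch) Rx(roll)).
In Python, from workcell import bot gives the robot as it stands.
- The arm moves only by the tool carry_out, never from a script. Its argument "rows" is a list that holds one entry, the list of rows, each a list of 4 numbers: the shift along the tool's x, y, z in m, then the turn about the tool's z in degrees. In form: [[[x, y, z, twist], ...]]. A call has 1 to 12 rows; each row is the pose to reach, as a shift and turn from the pose commanded when the call began, along the tool's axes at that moment; what a row does not reach only later rows make up. A row lasts 1/12 s, in which the tool goes at most 41.7 mm and 7.16 degrees, less where a joint would pass 70% of its speed; a pose out of reach is approached as far as the arm can. A call with a gripper value outside its range is refused whole. "grip" is the finger opening in m, from 0 to 0.0854, set as the call begins (left out, the last holds). The fingers move at their own pace and stop on an object; "grip_force" is the grip in N (left out, the last holds). Time passes only in rows, so rows that repeat a pose let the fingers close. It gives the time, the measured TCP pose, the force, the opening and the grip force at its end, in the units of the state.
- bot.observe(): the state, without advancing time (a new reading comes with each control period).
- bot.grab_frame(name): name is "side" or "top"; returns a dict with "pixels" (384x512x3 uint8, red, green, blue), "K" (3x3 intrinsics, pixels), "pose" (4x4, takes a point from camera to world coordinates). Camera axes: x right, y down, z forward; pixel columns grow to the right and rows downward; lengths in m; the calibration is good to about 2 mm. A picture is of the moment at which its call begins. There is no depth.
- bot.job_done(): hands the job in; it is judged then, once.
Trained networks look in a picture, given as the dict that the camera call returned (one of the last four; its "shot" number tells which), for a name from the list of things; names that differ only in an ending like _2 or _b are one class to them, and where a whole thing is asked for, a point or a joint stands for the part that bears it (a point fixed in the world has none). Each returns a list of dicts, best first, with "conf" (0 to 1); they miss things now and then, are a little off and sometimes report something else, mostly with a low value. They report only what shows in the picture. A call takes as long as a camera call. They do not tell look-alikes from the thing itself.
- bot.look_for(picture, label): "position" ([column, row] in pixels, amid what is visible of it).
- bot.regions_of(picture, label): "region" (384x512 bool, what is visible of it) and "position" ([column, row] in pixels, amid what is visible of it).
- bot.spot_point(picture, label): "position" ([column, row] in pixels: a listed point, or the origin of a listed thing).
The state is a dict: "clock": time; "qpos": joint angles; "qd": joint speeds; "joint_efforts": joint torques, N m; "position": TCP position; "tool_rot": TCP orientation; "force": force on the tool from outside, world axes, zero at the start; "moment": the same for the moment, N m; "grip_width": finger opening in m; "finger_force": force on a finger pad.
Only numpy, scipy, OpenCV 4.12 (cv2) and the standard library are available. Lean on these libraries where they do the work, as an engineer would, in place of code of your own. Each camera call takes 0.05 s, during which the arm holds its last target. There are 200 camera calls.

## Working session

There is one attempt and no reset: what is moved stays moved. The work goes in short steps, Python scripts to look and compute and a tool call to move; the robot and the scene stay as the last step left them, time stands still between calls to the robot, and variables do not carry over. Pictures are saved under pics/ and viewed, at most 10 in all, crops included, and the job is handed in when it is done.

Besides the shell and the picture viewer there is one more tool, called after ">>>" by a JSON object that holds its "op" and its "data", one argument or row to a line. carry_out: Moves the arm, as the interface text tells. Its arguments: {"type":"object","properties":{"rows":{"type":"array","items":{"type":"array","items":{"type":"array","items":{"type":"number"}}}},"grip":{"type":"number"},"grip_force":{"type":"number"}},"required":["rows"]}

```bash
mkdir -p pics; cat > h.py <<'E'
import numpy as np, cv2
from workcell import bot
def ray(p,uv):
    K=np.array(p["K"]);T=np.array(p["pose"])
    d=T[:3,:3]@np.linalg.inv(K)@np.array([uv[0],uv[1],1.]);return T[:3,3],d/np.linalg.norm(d)
def atz(p,uv,z):
    o,d=ray(p,uv);return o+d*(z-o[2])/d[2]
def tri(p,u,q,v):
    o,d=ray(p,u);a,b=ray(q,v)
    s=np.linalg.lstsq(np.c_[d,-b],a-o,rcond=None)[0]
    x,y=o+d*s[0],a+b*s[1];return (x+y)/2,np.linalg.norm(x-y)
def save(p,n,s=1): cv2.imwrite("pics/"+n,cv2.resize(np.array(p["pixels"])[:,:,::-1],None,fx=s,fy=s))
E
python3 - <<'E'
from h import *
np.set_printoptions(precision=3,suppress=True)
s=bot.grab_frame("side");t=bot.grab_frame("top")
save(s,"s0.png",1.5);save(t,"t0.png",1.5)
for l in ["button_top","table_centre","funnel_tip","flask_open"]:
    a=bot.spot_point(s,l);b=bot.spot_point(t,l)
    for n,x in(("s",a),("t",b)):print(l,n,[(np.round(i["position"]),round(i["conf"],2)) for i in x[:3]])
    if a and b:print(*tri(s,a[0]["position"],t,b[0]["position"]))
o=bot.observe();print({k:o[k] for k in("clock","position","tool_rot","force","grip_width")})
print(t["pose"],s["pose"])
E
```

```text
button_top s [(array([291., 228.]), 0.59)]
button_top t [(array([236., 226.]), 0.53)]
[0.45  0.067 0.097] 0.00272949912599245
table_centre s [(array([236., 211.]), 0.84)]
table_centre t [(array([238., 177.]), 0.61), (array([334., 202.]), 0.22)]
[0.592 0.063 0.05 ] 0.002578392575760901
funnel_tip s [(array([207., 168.]), 0.68)]
funnel_tip t [(array([238., 135.]), 0.92), (array([265., 164.]), 0.6), (array([231., 229.]), 0.48)]
[0.672 0.058 0.157] 0.006391545969680364
flask_open s [(array([209., 225.]), 0.66)]
flask_open t [(array([216., 162.]), 0.85), (array([234., 227.]), 0.3)]
[0.636 0.123 0.036] 0.005653131765054074
{'clock': 0.5, 'position': array([0.259, 0.569, 0.231]), 'tool_rot': array([-3.142, -0.   ,  2.714]), 'force': array([0.171, 0.315, 0.365]), 'grip_width': 0.08503866465039517}
[[-0.01  -0.981  0.193  0.35 ]
 [-1.     0.01   0.001  0.03 ]
 [-0.003 -0.193 -0.981  1.104]
 [ 0.     0.     0.     1.   ]] [[-0.856 -0.397  0.332  0.298]
 [-0.517  0.676 -0.525  0.458]
 [-0.016 -0.621 -0.784  0.737]
 [ 0.     0.     0.     1.   ]]
```

View pics/t0.png

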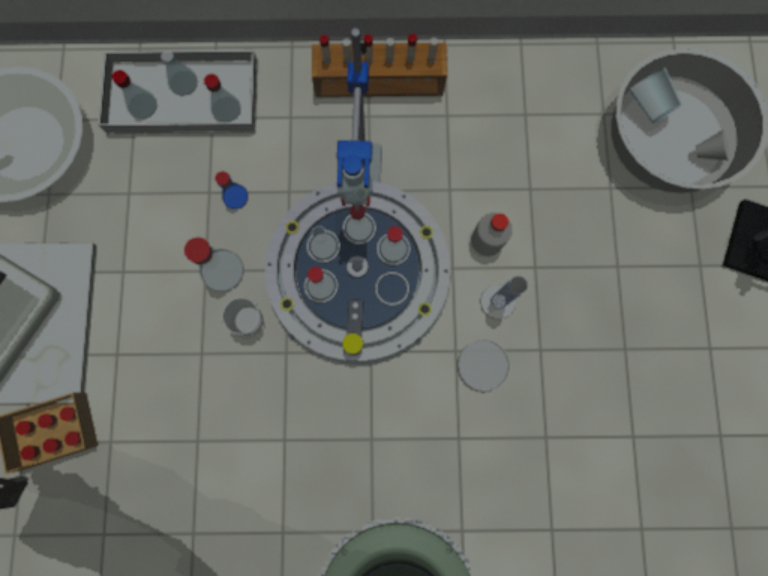

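View pics/s0.png

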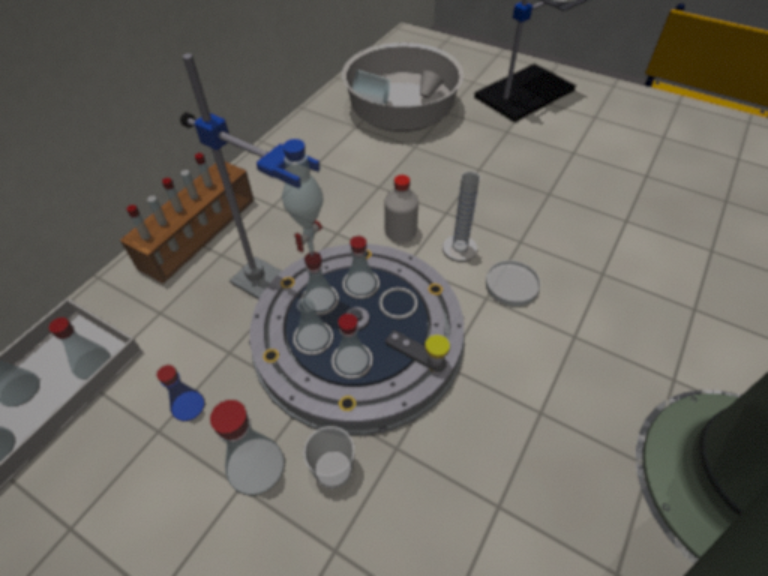

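The top view shows the yellow button at (353,344), the table centre at (357,267) and the funnel at (356,180). The places next to the funnel are (322,245), which is clear with no stopper, and (395,238), which has a red stopper. The side view agrees, with the open flask at (313,330).

Candidates in the top view:
- **Open flask:** (322,245) on the disc is chosen. (358,228), (395,245) and (320,285) are stoppered; (180,75) is in the tray; (235,195) is the blue look-alike.
- **Button:** (353,344) is the only one. The yellow-rimmed holes at (292,227), (426,231), (287,303) and (424,309) are index holes.

Next I'll check this in a close crop and refine the positions by colour.

```bash
python3 - <<'E'
from h import *
np.set_printoptions(precision=4,suppress=True)
s=bot.grab_frame("side");t=bot.grab_frame("top")
c=lambda p,a:cv2.resize(np.array(p["pixels"])[a[0]:a[1],a[2]:a[3],::-1],(390,390),interpolation=cv2.INTER_CUBIC)
cv2.imwrite("pics/c1.png",np.hstack([c(t,(115,245,173,303)),c(s,(150,290,165,305))]))
R={}
for n,p in(("s",s),("t",t)):
    h=cv2.cvtColor(np.array(p["pixels"]),cv2.COLOR_RGB2HSV)
    m=cv2.inRange(h,(20,90,60),(35,255,255))
    k,l,st,ce=cv2.connectedComponentsWithStats(m)
    R[n]=[(ce[i].round(1),st[i,4]) for i in range(1,k) if st[i,4]>5 and 100<ce[i][1]<290 and ce[i][0]<320 and ce[i][0]>150]
    print(n,R[n], [atz(p,x[0],.05)[:2] for x in R[n]])
r=bot.regions_of(t,"button");print([(i["position"],i["conf"],i["region"].sum()) for i in r[:2]])
E
```

```text
s [(array([245.4, 169.1]), np.int32(10)), (array([191.6, 188. ]), np.int32(32)), (array([289.9, 192.4]), np.int32(38)), (array([291. , 230.3]), np.int32(214)), (array([180.5, 236.9]), np.int32(54)), (array([231.2, 268.5]), np.int32(66))] [array([ 0.6469, -0.0644]), array([0.7306, 0.0595]), array([ 0.5095, -0.0537]), array([0.456 , 0.0443]), array([0.6646, 0.1879]), array([0.5218, 0.1948])]
t [(array([194.7, 151.4]), np.int32(33)), (array([283.9, 154.4]), np.int32(37)), (array([190.8, 202.6]), np.int32(34)), (array([282.6, 205.8]), np.int32(33)), (array([234.8, 228.6]), np.int32(157))] [array([0.6654, 0.1838]), array([ 0.6541, -0.0646]), array([0.521 , 0.1919]), array([ 0.5096, -0.0572]), array([0.4492, 0.0725])]
[([233.6, 226.1], 0.61, np.int64(140))]
```

View pics/c1.png

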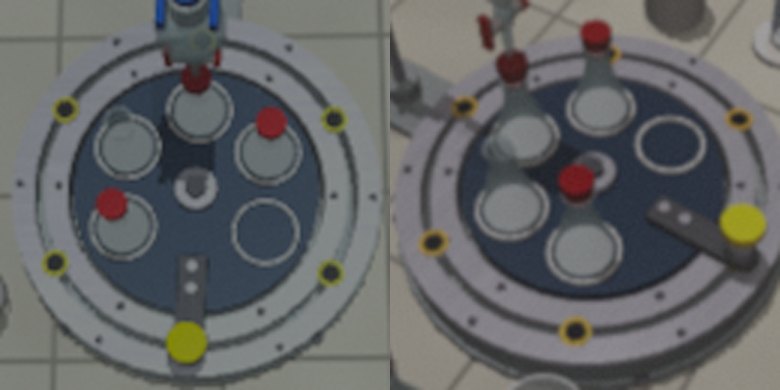

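The crop confirms it: the open flask is left of the funnel, so the table must turn clockwise and the button moves toward +y. From the four visible holes, the centre is (0.5875, 0.0635), the button (0.443, 0.070) and the target hole (0.521, 0.192). The hole radius comes out at 0.1446, which matches the stated 145 mm.

>>> {"op": "carry_out", "data": {
  "rows": [
    [[-0.374, -0.378, 0, 0], [-0.374, -0.378, 0, 0], [-0.374, -0.378, 0, 0], [-0.374, -0.378, 0, 0], [-0.374, -0.378, 0, 0], [-0.374, -0.378, 0, 0], [-0.374, -0.378, 0, 0], [-0.374, -0.378, 0, 0], [-0.374, -0.378, 0, 0], [-0.374, -0.378, 0, 0], [-0.374, -0.378, 0, 0], [-0.374, -0.378, 0, 0]]
  ],
  "grip": 0
}}

```text
clock: 1.65
position: [0.4321, 0.0974, 0.2317]
tool_rot: [3.141, 0.001, 2.714]
force: [0.2, 0.9, -0.3]
grip_width: 0.0001
finger_force: 0.0
```

>>> {"op": "carry_out", "data": {
  "rows": [
    [[0, 0, 0.05, 0], [0, 0, 0.09, 0], [0, 0, 0.09, 0], [0, 0, 0.09, 0]]
  ]
}}

```text
clock: 1.98
position: [0.4306, 0.099, 0.14]
tool_rot: [-3.138, -0.003, 2.714]
force: [0.4, 0.5, 1.4]
grip_width: 0.0001
finger_force: 0.0
```

>>> {"op": "carry_out", "data": {
  "rows": [
    [[-0.023, -0.021, 0, 0], [-0.023, -0.021, 0.02, 0], [-0.023, -0.021, 0.03, 0], [-0.023, -0.021, 0.03, 0]]
  ]
}}

```text
clock: 2.32
position: [0.4444, 0.071, 0.112]
tool_rot: [3.141, 0.0, 2.714]
force: [0.1, 0.6, -0.5]
grip_width: -0.0002
finger_force: 0.0
```

```bash
python3 - <<'E'
from h import *
s=bot.grab_frame("side");t=bot.grab_frame("top")
c=lambda p,a:cv2.resize(np.array(p["pixels"])[a[0]:a[1],a[2]:a[3],::-1],(390,390),interpolation=cv2.INTER_CUBIC)
cv2.imwrite("pics/c2.png",np.hstack([c(t,(145,275,173,303)),c(s,(150,290,205,345))]))
print(bot.observe()["position"])
E
```

```text
[0.44470483 0.07133291 0.11295762]
```

View pics/c2.png

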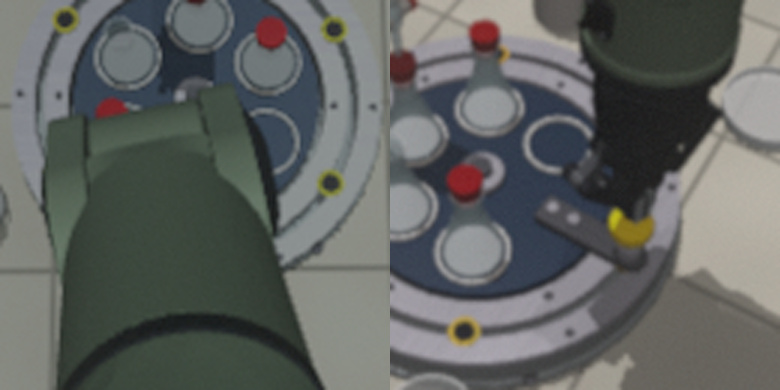

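The side crop shows the closed fingertip just above the yellow button at about (632,220), centred on it. I'll press gently.

>>> {"op": "carry_out", "data": {
  "rows": [
    [[0, 0, 0.008, 0], [0, 0, 0.012, 0], [0, 0, 0.015, 0], [0, 0, 0.018, 0], [0, 0, 0.021, 0], [0, 0, 0.024, 0], [0, 0, 0.025, 0], [0, 0, 0.025, 0], [0, 0, 0.025, 0]]
  ]
}}

```text
clock: 3.17
position: [0.4445, 0.071, 0.0866]
tool_rot: [3.141, 0.001, 2.714]
force: [0.7, 0.7, 9.7]
grip_width: -0.0003
finger_force: 4.7
```

```bash
python3 - <<'E'
import numpy as np
from workcell import bot
o=bot.observe();p=np.array(o["position"][:2]);y=o["tool_rot"][2];c=np.array([.5875,.0635])
print(o["position"],o["qpos"])
T=np.array([[np.cos(y),np.sin(y)],[np.sin(y),-np.cos(y)]])
f=lambda th:c+np.array([[np.cos(th),np.sin(th)],[-np.sin(th),np.cos(th)]])@(p-c)
for a,b in((0,30),(30,60)):
    print([[*np.round(T@(f(np.radians(t))-f(np.radians(a))),3).tolist(),0,0] for t in np.linspace(a,b,13)[1:]])
E
```

```text
[0.44453661 0.07097432 0.08659852] [-0.36439454  0.49650932  0.09548938  2.16965995 -0.09897135  0.47834641
  0.95059253]
[[0.002, 0.006, 0, 0], [0.004, 0.012, 0, 0], [0.006, 0.018, 0, 0], [0.007, 0.024, 0, 0], [0.008, 0.03, 0, 0], [0.009, 0.036, 0, 0], [0.01, 0.042, 0, 0], [0.01, 0.049, 0, 0], [0.01, 0.055, 0, 0], [0.01, 0.061, 0, 0], [0.009, 0.067, 0, 0], [0.008, 0.074, 0, 0]]
[[-0.001, 0.006, 0, 0], [-0.002, 0.012, 0, 0], [-0.004, 0.018, 0, 0], [-0.006, 0.024, 0, 0], [-0.008, 0.03, 0, 0], [-0.01, 0.036, 0, 0], [-0.013, 0.042, 0, 0], [-0.016, 0.047, 0, 0], [-0.019, 0.053, 0, 0], [-0.022, 0.058, 0, 0], [-0.026, 0.063, 0, 0], [-0.03, 0.068, 0, 0]]
```

>>> {"op": "carry_out", "data": {
  "rows": [
    [[0.002, 0.006, 0, 0], [0.004, 0.012, 0, 0], [0.006, 0.018, 0, 0], [0.007, 0.024, 0, 0], [0.008, 0.03, 0, 0], [0.009, 0.036, 0, 0], [0.01, 0.042, 0, 0], [0.01, 0.049, 0, 0], [0.01, 0.055, 0, 0], [0.01, 0.061, 0, 0], [0.009, 0.067, 0, 0], [0.008, 0.074, 0, 0]]
  ]
}}

```text
clock: 4.17
position: [0.4674, 0.1417, 0.0866]
tool_rot: [-3.142, -0.0, 2.714]
force: [-0.8, 0.3, 9.3]
grip_width: -0.0004
finger_force: 4.7
```

>>> {"op": "carry_out", "data": {
  "rows": [
    [[-0.001, 0.006, 0, 0], [-0.002, 0.012, 0, 0], [-0.004, 0.018, 0, 0], [-0.006, 0.024, 0, 0], [-0.008, 0.03, 0, 0], [-0.01, 0.036, 0, 0], [-0.013, 0.042, 0, 0], [-0.016, 0.047, 0, 0], [-0.019, 0.053, 0, 0], [-0.022, 0.058, 0, 0], [-0.026, 0.063, 0, 0], [-0.03, 0.068, 0, 0]]
  ]
}}

```text
clock: 5.17
position: [0.5233, 0.1914, 0.0867]
tool_rot: [3.141, -0.0, 2.714]
force: [-1.5, 1.9, 8.7]
grip_width: -0.0003
finger_force: 4.7
```

```bash
python3 - <<'E'
from h import *
s=bot.grab_frame("side");t=bot.grab_frame("top")
c=lambda p,a:cv2.resize(np.array(p["pixels"])[a[0]:a[1],a[2]:a[3],::-1],(390,390),interpolation=cv2.INTER_CUBIC)
cv2.imwrite("pics/c3.png",np.hstack([c(t,(115,245,173,303)),c(s,(150,290,165,305))]))
o=bot.observe();print(o["position"],o["force"],o["clock"])
E
```

```text
[0.52405867 0.19173074 0.08677652] [-1.50701596  2.40683578  9.39664197] 5.2667
```

View pics/c3.png

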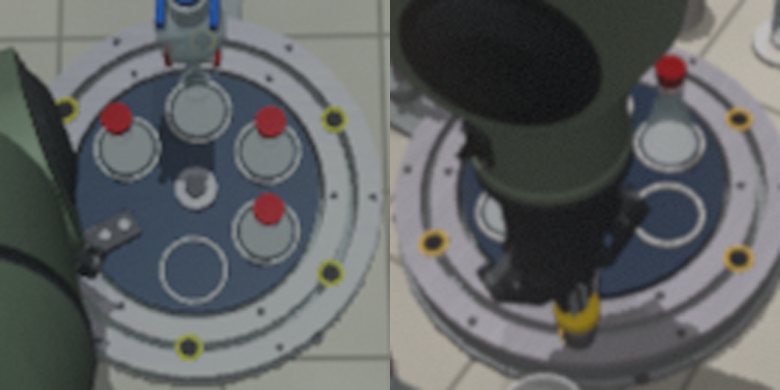

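The open flask is now under the funnel, with its seat at (197,110) in the top crop, and the button is at the left-near hole. I'll let the plunger rise under the fingertip and read the force.

>>> {"op": "carry_out", "data": {
  "rows": [
    [[0, 0, -0.002, 0], [0, 0, -0.004, 0], [0, 0, -0.006, 0], [0, 0, -0.008, 0], [0, 0, -0.01, 0], [0, 0, -0.01, 0]]
  ]
}}

```text
clock: 5.77
position: [0.5234, 0.1912, 0.0969]
tool_rot: [3.141, 0.001, 2.714]
force: [0.2, 1.4, 6.5]
grip_width: -0.0001
finger_force: 3.4
```

There is still spring force at z = 0.097, so the shoulder has gone into the hole. I'll lift off and back away to check.

>>> {"op": "carry_out", "data": {
  "rows": [
    [[0, 0, -0.002, 0], [0, 0, -0.004, 0], [0, 0, -0.007, 0], [0, 0, -0.02, 0], [0, 0, -0.05, 0], [0, 0, -0.09, 0], [0, 0, -0.13, 0], [0, 0, -0.15, 0], [0, 0, -0.15, 0]]
  ]
}}

```text
clock: 6.52
position: [0.5244, 0.1911, 0.2509]
tool_rot: [3.137, 0.004, 2.713]
force: [0.5, -0.3, -0.3]
grip_width: -0.0001
finger_force: 0.0
```

>>> {"op": "carry_out", "data": {
  "rows": [
    [[0.1, 0.18, 0, 0], [0.1, 0.18, 0, 0], [0.1, 0.18, 0, 0], [0.1, 0.18, 0, 0], [0.1, 0.18, 0, 0], [0.1, 0.18, 0, 0], [0.1, 0.18, 0, 0], [0.1, 0.18, 0, 0], [0.1, 0.18, 0, 0]]
  ]
}}

```text
clock: 7.27
position: [0.507, 0.3946, 0.2461]
tool_rot: [-3.141, 0.0, 2.712]
force: [-0.7, 0.2, 0.1]
grip_width: 0.0001
finger_force: 0.0
```

```bash
python3 - <<'E'
from h import *
np.set_printoptions(precision=4,suppress=True)
s=bot.grab_frame("side");t=bot.grab_frame("top")
cv2.imwrite("pics/c4.png",np.hstack([cv2.resize(np.array(p["pixels"])[100:290,120:310,::-1],(390,390)) for p in(t,s)]))
R={}
for n,p in(("s",s),("t",t)):
    h=cv2.cvtColor(np.array(p["pixels"]),cv2.COLOR_RGB2HSV)
    k,l,st,ce=cv2.connectedComponentsWithStats(cv2.inRange(h,(20,90,60),(35,255,255)))
    for i in range(1,k):
        if st[i,4]>5 and 100<ce[i][1]<290 and 150<ce[i][0]<320: print(n,ce[i],st[i,4],atz(p,ce[i],.097)[:2])
    for l in("button_top","flask_open"):
        r=bot.spot_point(p,l)
        if r: R[n,l]=(p,r[0]["position"])
for l in("button_top","flask_open"):
    if ("s",l) in R and ("t",l) in R: print(l,*tri(*R["s",l],*R["t",l]))
E
```

```text
s [245.2727 169.2727] 11 [ 0.6229 -0.028 ]
s [191.7273 188.1212] 33 [0.7005 0.0869]
s [289.875  192.3438] 32 [ 0.4951 -0.0188]
s [180.4364 236.9091] 55 [0.6396 0.2065]
s [289.4286 242.2679] 56 [0.4345 0.1005]
s [230.3388 257.1796] 245 [0.5217 0.1926]
t [194.6667 151.3636] 33 [0.6515 0.177 ]
t [283.8108 154.3514] 37 [ 0.6406 -0.0602]
t [188.3151 199.6096] 146 [0.5213 0.1913]
t [282.5882 205.7353] 34 [ 0.5027 -0.0533]
t [235.3243 230.3514] 37 [0.4403 0.0693]
button_top [0.5181 0.1908 0.0957] 0.0010965587013637467
flask_open [0.6692 0.0532 0.0193] 0.004770249775632334
```

View pics/c4.png

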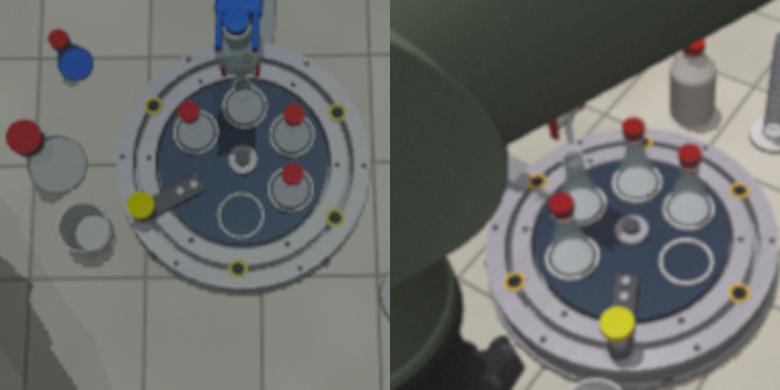

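Both views put the button centroid at (0.521, 0.192) for a height of 0.097, so the plunger is fully out at the target hole. The open flask is under the funnel, all the glassware is standing, and the arm is clear.

```bash
python3 -c "
from workcell import bot
print(bot.job_done())"
```

```text
the job is handed in; nothing more can be done
None
```

The table was turned one hole clockwise, so the open flask is under the funnel with the plunger fully out and the table locked; no flask or other glassware was touched, and the job was handed in at about 7.5 s.

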